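Press in the push-pins of a heat-sink mount by colour

ROBOT

A 7-joint arm with a two-finger parallel gripper is mounted at the origin on a cart in front of the work surface, level with it; the furniture and walls round the work are solid. World frame = base frame: x ahead of the robot, y to its left, z up, the work surface at z = 0. Lengths are in m, angles in rad, forces in N, time in s.
With the tool pointing down it reaches from about 0.35 to 0.9 m from the base axis. Payload 19.9 kg.
Tool frame: the origin (TCP) lies midway between the tips of the shut fingers; the grasp point (between the pads) lies 19 mm behind it; z points along the fingers, y is the direction in which the jaws open and shut (so a half turn about z gives the same grasp; the last joint's range is limited). The gripper opens to 94 mm and grips with 3 to 60 N. Pads are 16 mm wide; open, the fingers measure 119 mm over their backs; the gripper's body (75 mm by 177 mm) begins 78 mm behind the grasp point.
Start: joints at [1.181, 0.417, -0.01, 1.614, 0.005, 1.111, -0.053], TCP at [0.214, -0.587, 0.205] pointing down, gripper open.
Joint ranges: [-2.81, 2.81], [-0.39, 2.02], [-1.27, 1.25], [0.06, 2.57], [-1.19, 4.33], [0.19, 2], [-2.82, 2.82]. Speed limits (rad/s): [1.89, 1.89, 2.39, 2.39, 3.01, 3.01, 3.01].

INTERFACE

Orientations are given as a unit quaternion [x, y, z, w].
In Python, from workcell import bot, eyes gives the robot as it stands.
- The arm moves only by the tool drive_tool, never from a script. Its argument "motion" is a list of rows, each a list of 3 entries, a list of its own where there are three numbers: the shift along the tool's x, y, z in cm, then the turn, a rotation vector about the tool's x, y, z in degrees, then the finger opening in cm, from 0 to 9.4. In form: [[[dx, dy, dz], [ax, ay, az], claw], ...]. A call has 1 to 8 rows; each row shifts and turns the commanded pose from where the row before left it, along the tool's axes as they then stand; what a row does not reach is not made up. A row lasts 1/8 s, in which the tool goes at most 62.5 mm and 10.7 degrees, less where a joint would pass 70% of its speed; a pose out of reach is approached as far as the arm can. A call with a gripper value outside its range is refused whole. The fingers move at their own pace and stop on an object; the grip force is fixed at half the most. Time passes only in rows, so rows that do not move let the fingers close. It gives the time, the measured TCP pose, the force and the opening at its end, in the units of the state.
- bot.observe(): the state, without advancing time (a new reading comes with each control period).
- eyes.snapshot(name): name is "scene" or "top"; returns the picture (480x640x3 uint8, blue, green, red); there is no depth.
- eyes.get_calibration(name): a dict with "vertical_fov" (degrees; the focal length in pixels is half the picture's height over the tangent of half this angle, whatever the lens; pixels are square), "cx", "cy" (the principal point, pixels), "rvec" (rotation vector, rad) and "tvec" (3), from world to camera coordinates, as OpenCV has them. Camera axes: x right, y down, z forward; pixel columns grow to the right and rows downward; lengths in m; the calibration is good to about 2 mm. A picture is of the moment at which its call begins. get_calibration takes no time and is no camera call.
- bot.job_done(): hands the job in, once; it reports no verdict.
The state is a dict: "time": time; "qpos": joint angles; "qvel": joint speeds; "joint_efforts": joint torques, N m; "position": TCP position; "orientation": TCP orientation; "contact_force": force on the tool from outside, world axes, zero at the start; "moment": the same for the moment, N m; "grip_width": finger opening in m.
Only numpy, scipy, OpenCV 4.12 (cv2) and the standard library are available. Lean on these libraries where they do the work, as an engineer would, in place of code of your own. Each camera call takes 0.05 s, during which the arm holds its last target. There are 200 camera calls.

TASK

Fasten the metal mounting plate to the circuit board: with the fingertips press its push-pins straight down, lightly, in the order red, then yellow, then blue, each until it sits down on its collar like the white pin, which is already in. Only press: lift nothing, and do not shift the loose heat sink in the middle or the screwdriver, marker and clip beside the board.

Things in the scene. Friction and masses are not known exactly. Their poses are not given: they have to be found in the camera images.
- carrier: circuit board 172 x 136 mm (x, y) on a dark support frame, fixed to the table; origin at the centre of its underside on the table, z up. A dark metal mounting plate 144 x 114 mm lies on it, its top 15 mm above the table. A black collar (13 mm across, 5 mm tall) stands on the plate at each of its four corners, at x = +-60, y = +-45 mm from the centre; each holds one push-pin. Which colour is at which corner changes.
- pin_red_top (a point): centre of the top of the red push-pin's flat round head (head 19 mm across, 6 mm thick, 40 mm above the table when fully up, 32 mm above the table when seated and let go); moves with the pin. The head rides on a small coil spring on the pin's stem: under the finger it gives up to 4 mm at 3.5 N per mm and comes back up when let go; beyond that it is rigid
- pin_red (a joint): how far the red push-pin is pressed down, m: 0 = fully up, 0.008 = the black flange of its stem seated on its collar (hard end stop); the head's spring does not count. It starts between 0 and 0.002, slides straight down against about 3 N of friction, has no spring and stays where it is left.
- pin_yellow_top (a point): centre of the top of the yellow push-pin's flat round head (head 19 mm across, 6 mm thick, 40 mm above the table when fully up, 32 mm above the table when seated and let go); moves with the pin. The head rides on a small coil spring on the pin's stem: under the finger it gives up to 4 mm at 3.5 N per mm and comes back up when let go; beyond that it is rigid
- pin_yellow (a joint): how far the yellow push-pin is pressed down, m: 0 = fully up, 0.008 = the black flange of its stem seated on its collar (hard end stop); the head's spring does not count. It starts between 0 and 0.002, slides straight down against about 3 N of friction, has no spring and stays where it is left.
- pin_blue_top (a point): centre of the top of the blue push-pin's flat round head (head 19 mm across, 6 mm thick, 40 mm above the table when fully up, 32 mm above the table when seated and let go); moves with the pin. The head rides on a small coil spring on the pin's stem: under the finger it gives up to 4 mm at 3.5 N per mm and comes back up when let go; beyond that it is rigid
- pin_blue (a joint): how far the blue push-pin is pressed down, m: 0 = fully up, 0.008 = the black flange of its stem seated on its collar (hard end stop); the head's spring does not count. It starts between 0 and 0.002, slides straight down against about 3 N of friction, has no spring and stays where it is left.
- pin_white_top (a point): centre of the top of the white push-pin's flat round head (head 19 mm across, 6 mm thick, 32 mm above the table when seated and let go); moves with the pin. The head rides on a small coil spring on the pin's stem: under the finger it gives up to 4 mm at 3.5 N per mm and comes back up when let go; beyond that it is rigid
- pin_white (a joint): how far the white push-pin is pressed down, m: 0 = fully up, 0.008 = the black flange of its stem seated on its collar (hard end stop); the head's spring does not count. It is already seated.
- heat_sink: loose finned metal heat sink 50 x 60 x 28 mm (x, y, z) lying at the middle of the mounting plate, its top 43 mm above the table; origin at the centre of its underside
- screwdriver: small screwdriver with a red handle, 144 x 17 x 17 mm, long axis x with the handle toward -x, loose on the table beside the board on its -y side; origin at the centre of its underside
- marker: marker pen with a blue cap, 135 x 15 x 16 mm, long axis x, loose on the table beside the board on its +y side; origin at the centre of its underside
- clip: small red crocodile clip, 52 x 11 x 11 mm, long axis x, loose on the table beyond the board's +x side; origin at the centre of its underside
Mind the look-alikes: they are no part of the job. What is shaped like the heat_sink but green is not meant.

How it is judged:
On the way, in this order (a step that is already met when the one before it is completed fails the run):
1. the red pin is seated (value of joint pin_red above 0.006 m), for 0.2 s.
2. the yellow pin is seated (value of joint pin_yellow above 0.006 m), for 0.2 s.
3. the blue pin is seated (value of joint pin_blue above 0.006 m), for 0.2 s.
At the end, for the whole second after the job is handed in: all four pins are pressed at least 6 of their 8 mm, the heat sink lies still within 10 mm of where it was, and screwdriver, marker and clip lie within 20 mm of where they were (value of joint each of pin_red, pin_yellow, pin_blue, pin_white above 0.006 m and linear speed of heat_sink below 0.02 m/s and distance of heat_sink from where it was at the start of the episode below 0.01 m and distance of each of screwdriver, marker, clip from where it was at the start of the episode below 0.02 m); the robot touches nothing.
It fails at once if the yellow pin is pressed before the red one is seated (value of joint pin_yellow above 0.004 m and value of joint pin_red below 0.006 m).
It fails at once if the blue pin is pressed before the yellow one is seated (value of joint pin_blue above 0.004 m and value of joint pin_yellow below 0.006 m).
It fails at once if the hand presses anything harder than 30 N (contact force between any of the fingers, the arm and anything else above 30 N).
It fails at once if the heat sink is shifted or lifted by more than 10 mm (distance of heat_sink from where it was at the start of the episode above 0.01 m).
It fails at once if the screwdriver, marker or clip is moved or lifted by more than 20 mm (distance of any of screwdriver, marker, clip from where it was at the start of the episode above 0.02 m).
It also fails if it takes over 40 s, if anything falls off the work surface, if the arm or the gripper's body presses on something with over 40 N, if the wrist force passes 120 N, or if a joint passes its speed limit or range.

## Working session

There is one attempt and no reset: what is moved stays moved. The work goes in short steps, Python scripts to look and compute and a tool call to move; the robot and the scene stay as the last step left them, time stands still between calls to the robot, and variables do not carry over. Pictures are saved under pics/ and viewed, about 8 in all and at most 12, crops included, and the job is handed in when it is done.

Besides the shell and the picture viewer there is one more tool, called after "Request:" in YAML: its name, and indented under it one key for each argument. drive_tool: Moves the arm, as the interface text tells. Its arguments: {"type":"object","properties":{"motion":{"type":"array"}},"required":["motion"]}

```bash
mkdir -p pics
python3 - <<'E'
from workcell import bot, eyes
import cv2
for n in("scene","top"):
    cv2.imwrite(f"pics/{n}0.png",eyes.snapshot(n)); print(n,eyes.get_calibration(n))
s=bot.observe(); print({k:s[k] for k in("time","position","orientation","contact_force","grip_width")})
E
```

```text
scene {'vertical_fov': 44.37234769358079, 'cx': 318.302752844526, 'cy': 238.9325199509998, 'rvec': array([ 0.5658446 , -2.42680279,  1.4663231 ]), 'tvec': array([0.42344823, 0.15599603, 0.82628946])}
top {'vertical_fov': 44.20293331577038, 'cx': 306.99334222867225, 'cy': 247.18016597190913, 'rvec': array([ 2.11749744, -2.15044393,  0.23689707]), 'tvec': array([-0.03387833,  0.49115506,  0.97600589])}
{'time': 0.1, 'position': array([ 0.21347783, -0.5870746 ,  0.20490294]), 'orientation': array([ 9.84832193e-01,  1.73508720e-01, -1.28000034e-04, -5.09463360e-04]), 'contact_force': array([-0.00132254, -0.55807647, -0.291494  ]), 'grip_width': 0.09380963532984418}
```

View pics/top0.png

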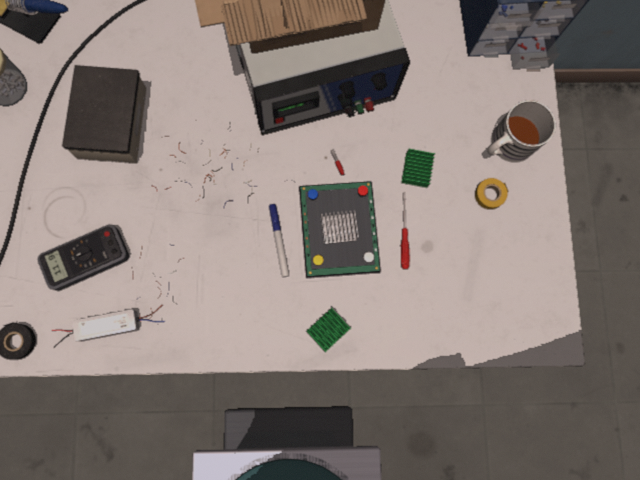

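View pics/scene0.png

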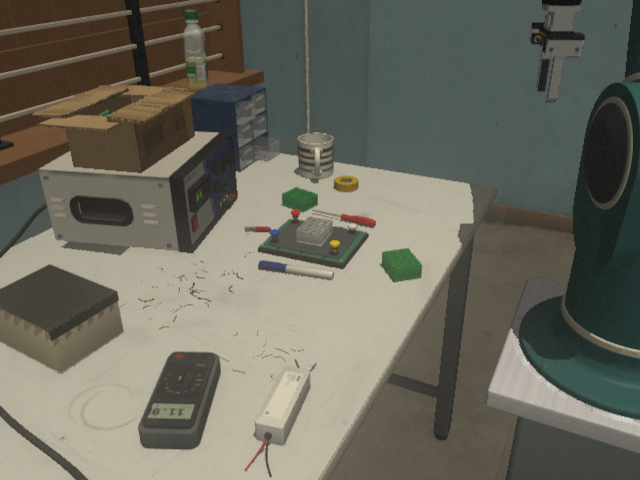

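The top view shows the pins at red (362,191), yellow (318,260), blue (313,195) and white (369,258). The grey heat sink on the plate is at (340,228). The green look-alikes at (418,168) and (328,328) are off the board.

```bash
cat > h.py <<'E'
import cv2, numpy as np
from workcell import bot, eyes
def cam(n):
    c=eyes.get_calibration(n); f=240/np.tan(np.radians(c["vertical_fov"]/2))
    return cv2.Rodrigues(c["rvec"])[0],np.array(c["tvec"]),np.array([[f,0,c["cx"]],[0,f,c["cy"]],[0,0,1]])
def ray(n,px,z):
    R,t,K=cam(n); o=-R.T@t; d=R.T@np.linalg.inv(K)@[*px,1]; return o+d*(z-o[2])/d[2]
def proj(n,p):
    R,t,K=cam(n); q=K@(R@np.array(p)+t); return q[:2]/q[2]
def blob(im,col,near,r=12):
    h,s,v=cv2.split(cv2.cvtColor(im,cv2.COLOR_BGR2HSV)); h=h.astype(int)
    m={"red":((h<8)|(h>172))&(s>140)&(v>90),"yellow":(abs(h-25)<8)&(s>120)&(v>90),
       "blue":(abs(h-112)<12)&(s>120)&(v>60),"white":(s<40)&(v>170)}[col]
    y,x=np.nonzero(m); k=np.hypot(x-near[0],y-near[1])<r
    return np.array([x[k].mean(),y[k].mean()]),k.sum()
E
python3 - <<'E'
from h import *
im=eyes.snapshot("top"); sc=eyes.snapshot("scene")
P={}
for c,px,z,ps in(("red",(362,191),.039,(295,214)),("yellow",(318,260),.039,(335,245)),("blue",(313,195),.039,(275,234)),("white",(369,258),.032,(351,229))):
    b,n=blob(im,c,px); P[c]=ray("top",b,z)
    b2,n2=blob(sc,c,ps,8); print(c,b.round(1),n,P[c].round(4),"scene",b2.round(1),n2,"expected",proj("scene",P[c]).round(1))
for a,b in(("red","yellow"),("blue","white"),("red","blue"),("yellow","white"),("red","white"),("blue","yellow")): print(a,b,np.linalg.norm((P[a]-P[b])[:2]).round(4))
d=P["blue"]-P["yellow"]; print("yaw",np.degrees(np.arctan2(d[1],d[0])))
cr=im[140:350,270:440]; cv2.imwrite("pics/crop.png",cv2.resize(cr,None,fx=2.8,fy=2.8,interpolation=2))
E
```

```text
red [362.6 190.2] 81 [ 0.5947 -0.1429  0.039 ] scene [295.3 212.2] 37 expected [295.9 210.6]
yellow [317.8 259.5] 93 [ 0.4701 -0.0601  0.039 ] scene [334.3 243.7] 66 expected [335.1 240.8]
blue [312.4 193.6] 87 [ 0.5892 -0.0532  0.039 ] scene [274.4 231.5] 31 expected [275.3 229.5]
white [369.1 256.7] 69 [ 0.4752 -0.1509  0.032 ] scene [350.1 225.5] 37 expected [353.1 223.5]
red yellow 0.1495
blue white 0.1502
red blue 0.0899
yellow white 0.091
red white 0.1198
blue yellow 0.1192
yaw 3.3342689892421595
```

View pics/crop.png

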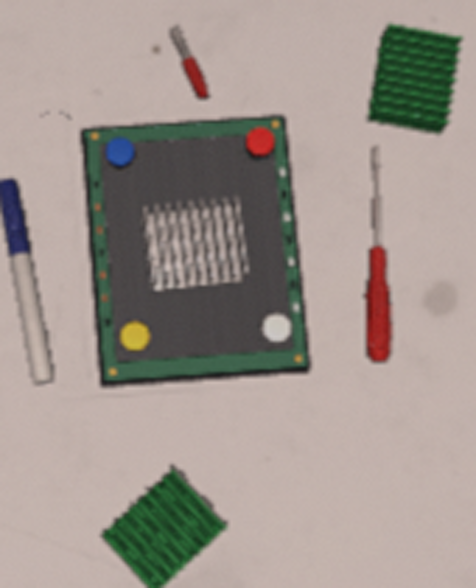

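The 90 × 120 mm pin rectangle checks out, and the colours are clear: red +x/−y, yellow −x/+y, blue +x/+y. I'm moving above red with the fingers shut, turning the tool square to the world.

Request:
drive_tool:
  motion:
    - [[0,0,0],[0,0,10],0]
    - [[0,0,0],[0,0,10],0]
    - [[3,-3.5,0],[0,0,0],0]
    - [[3,-3.5,0],[0,0,0],0]
    - [[3,-3.5,0],[0,0,0],0]
    - [[3,-3.5,0],[0,0,0],0]
    - [[3,-3.5,0],[0,0,0],0]
    - [[3,-3.5,0],[0,0,0],0]

```text
time: 1.2
position: [0.3945, -0.3761, 0.2055]
orientation: [1.0, -0.0, -0.0, -0.0]
contact_force: [0.4, -0.3, -0.8]
grip_width: 0.0173
```

Request:
drive_tool:
  motion:
    - [[3,-3.5,0],[0,0,0],0]
    - [[3,-3.5,0],[0,0,0],0]
    - [[3,-3.5,0],[0,0,0],0]
    - [[3,-3.5,0],[0,0,0],0]
    - [[3,-3.5,0],[0,0,0],0]
    - [[3,-3.5,0],[0,0,0],0]
    - [[2,-2.4,0],[0,0,0],0]
    - [[0,0,0],[0,0,0],0]

```text
time: 2.2
position: [0.5947, -0.141, 0.205]
orientation: [1.0, 0.002, -0.0, -0.001]
contact_force: [-0.7, 0.7, -1.0]
grip_width: 0.0002
```

Request:
drive_tool:
  motion:
    - [[0,0.2,3],[0,0,0],0]
    - [[0,0,4],[0,0,0],0]
    - [[0,0,4],[0,0,0],0]
    - [[0,0,2.5],[0,0,0],0]
    - [[0,0,1],[0,0,0],0]
    - [[0,0,0],[0,0,0],0]
    - [[0,0,0],[0,0,0],0]

```text
time: 3.08
position: [0.5943, -0.1458, 0.0616]
orientation: [1.0, -0.0, 0.001, 0.0]
contact_force: [-0.3, 0.8, 0.3]
grip_width: 0.0006
```

Run:
```python
from h import *
s=bot.observe(); print(s["position"],s["contact_force"])
sc=eyes.snapshot("scene"); p=s["position"]; print(proj("scene",p), proj("scene",[p[0],p[1],.039]))
cv2.imwrite("pics/r1.png",cv2.resize(sc[130:280,200:400],None,fx=4,fy=4,interpolation=2))
```

```text
[ 0.59426677 -0.14578126  0.06160379] [-0.29761753  0.8335235   0.30016854]
[296.44924598 199.54920062] [296.78838984 210.04339474]
```

View pics/r1.png

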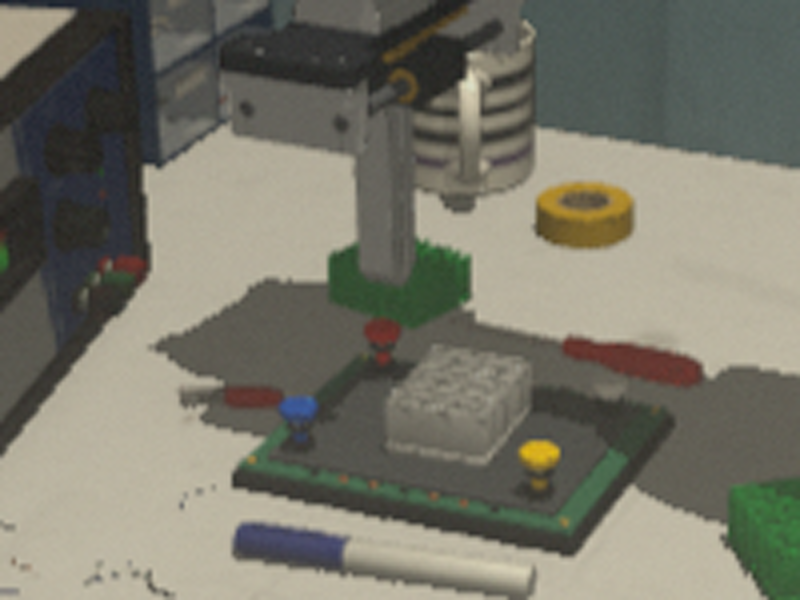

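The shut fingertips at crop (385,278) stand above the red pin at (382,328). I'm shifting 3 mm in y and coming down slowly.

Request:
drive_tool:
  motion:
    - [[0,-0.25,0.5],[0,0,0],0]
    - [[0,0,0.5],[0,0,0],0]
    - [[0,0,0.3],[0,0,0],0]
    - [[0,0,0],[0,0,0],0]
    - [[0,0,0],[0,0,0],0]

```text
time: 3.75
position: [0.5938, -0.143, 0.0475]
orientation: [1.0, -0.0, 0.0, -0.0]
contact_force: [-0.7, -0.2, -0.0]
grip_width: 0.0002
```

Request:
drive_tool:
  motion:
    - [[0,0,0.3],[0,0,0],0]
    - [[0,0,0.2],[0,0,0],0]
    - [[0,0,0.2],[0,0,0],0]
    - [[0,0,0.2],[0,0,0],0]
    - [[0,0,0.2],[0,0,0],0]
    - [[0,0,0],[0,0,0],0]

```text
time: 4.5
position: [0.5937, -0.1429, 0.0363]
orientation: [1.0, -0.0, -0.0, -0.0]
contact_force: [-1.3, -0.3, 1.9]
grip_width: 0.0001
```

Request:
drive_tool:
  motion:
    - [[0,0,0.15],[0,0,0],0]
    - [[0,0,0.15],[0,0,0],0]
    - [[0,0,0.15],[0,0,0],0]
    - [[0,0,0],[0,0,0],0]
    - [[0,0,0],[0,0,0],0]

```text
time: 5.12
position: [0.5937, -0.1429, 0.0319]
orientation: [1.0, -0.0, -0.0, -0.0]
contact_force: [-1.3, -0.1, 1.7]
grip_width: 0.0008
```

Request:
drive_tool:
  motion:
    - [[0,0,0.1],[0,0,0],0]
    - [[0,0,0.1],[0,0,0],0]
    - [[0,0,0],[0,0,0],0]
    - [[0,0,0],[0,0,0],0]

```text
time: 5.62
position: [0.5938, -0.1429, 0.0302]
orientation: [1.0, -0.0, 0.0, 0.0]
contact_force: [-2.4, 2.3, 7.8]
grip_width: 0.0006
```

The force rises to 7.8 N at 30.2 mm, which fits a seated pin compressing its spring. I'm lifting and moving above yellow.

Request:
drive_tool:
  motion:
    - [[0,0,-1],[0,0,0],0]
    - [[0,0,-3],[0,0,0],0]
    - [[0,0,-3],[0,0,0],0]
    - [[-4,-2.7,0],[0,0,0],0]
    - [[-4,-2.7,0],[0,0,0],0]
    - [[-4,-2.7,0],[0,0,0],0]
    - [[-0.35,-0.2,0],[0,0,0],0]
    - [[0,0,0],[0,0,0],0]

```text
time: 6.62
position: [0.4708, -0.0602, 0.1005]
orientation: [1.0, -0.0, 0.001, 0.0]
contact_force: [0.5, -0.2, 0.4]
grip_width: 0.0004
```

Run:
```python
from h import *
s=bot.observe(); print(s["position"],s["contact_force"])
sc=eyes.snapshot("scene"); p=s["position"]
print(proj("scene",p), proj("scene",[p[0],p[1],.039]))
b,n=blob(sc,"red",(295,216),8); print(b,n); b,n=blob(sc,"yellow",(335,245),8); print(b,n)
cv2.imwrite("pics/y1.png",cv2.resize(sc[150:290,230:400],None,fx=4,fy=4,interpolation=2))
```

```text
[ 0.47082271 -0.06015997  0.10053389] [ 0.53234875 -0.20388734  0.36256216]
[334.82541166 209.18236466] [334.80791546 240.69566346]
[295.25 216.5 ] 8
[334.421875 244.1875  ] 64
```

View pics/y1.png

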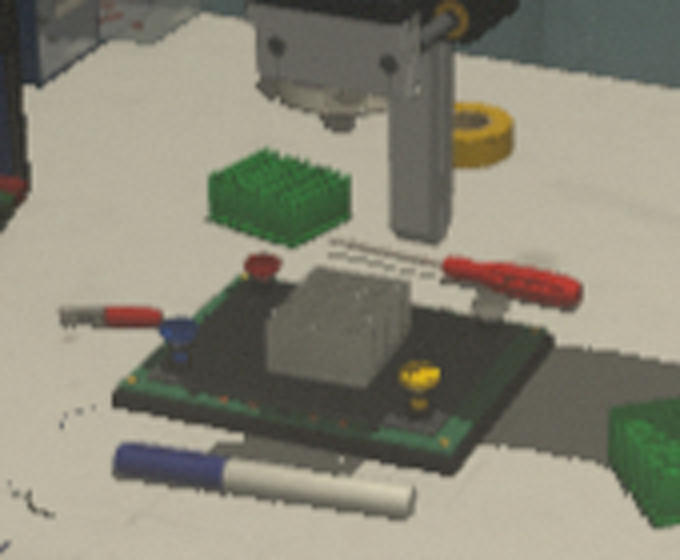

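The red head at (262,267) is now low on its collar, its stem hidden like white's at (490,300). The fingertips at (420,235) are straight above yellow at (420,377), so I'm pressing yellow.

Request:
drive_tool:
  motion:
    - [[0,0,3],[0,0,0],0]
    - [[0,0,1.8],[0,0,0],0]
    - [[0,0,0.4],[0,0,0],0]
    - [[0,0,0.3],[0,0,0],0]
    - [[0,0,0],[0,0,0],0]

```text
time: 7.3
position: [0.4707, -0.06, 0.0453]
orientation: [1.0, -0.0, 0.0, 0.0]
contact_force: [0.0, -0.1, -0.2]
grip_width: 0.0005
```

Request:
drive_tool:
  motion:
    - [[0,0,0.2],[0,0,0],0]
    - [[0,0,0.2],[0,0,0],0]
    - [[0,0,0.2],[0,0,0],0]
    - [[0,0,0.2],[0,0,0],0]
    - [[0,0,0.2],[0,0,0],0]
    - [[0,0,0.2],[0,0,0],0]
    - [[0,0,0],[0,0,0],0]

```text
time: 8.18
position: [0.4702, -0.0599, 0.0328]
orientation: [1.0, -0.0, -0.0, -0.0]
contact_force: [-0.3, -0.0, 1.8]
grip_width: 0.0006
```

Request:
drive_tool:
  motion:
    - [[0,0,0.1],[0,0,0],0]
    - [[0,0,0.1],[0,0,0],0]
    - [[0,0,0.1],[0,0,0],0]
    - [[0,0,0],[0,0,0],0]
    - [[0,0,0],[0,0,0],0]

```text
time: 8.8
position: [0.4703, -0.0599, 0.0301]
orientation: [1.0, -0.0, 0.0, 0.0]
contact_force: [-2.2, -0.2, 8.2]
grip_width: 0.0007
```

Yellow shows the same signature, 8.2 N at 30.1 mm. Next is blue.

Request:
drive_tool:
  motion:
    - [[0,0,-1],[0,0,0],0]
    - [[0,0,-3],[0,0,0],0]
    - [[0,0,-3],[0,0,0],0]
    - [[4,-0.2,0],[0,0,0],0]
    - [[4,-0.2,0],[0,0,0],0]
    - [[3.5,-0.2,0],[0,0,0],0]
    - [[0.4,-0.1,0],[0,0,0],0]
    - [[0,0,0],[0,0,0],0]

```text
time: 9.8
position: [0.5886, -0.0528, 0.0999]
orientation: [1.0, -0.0, -0.0, -0.0]
contact_force: [0.0, -0.0, -0.4]
grip_width: 0.0006
```

Run:
```python
from h import *
s=bot.observe(); print(s["position"],s["contact_force"])
sc=eyes.snapshot("scene"); p=s["position"]
print(proj("scene",p), proj("scene",[p[0],p[1],.039]))
b,n=blob(sc,"yellow",(335,248),8); print(b,n); b,n=blob(sc,"blue",(275,234),8); print(b,n)
cv2.imwrite("pics/b1.png",cv2.resize(sc[150:290,230:400],None,fx=4,fy=4,interpolation=2))
```

```text
[ 0.58862414 -0.05281475  0.09989053] [ 0.0382593  -0.02759244 -0.37770108]
[273.86421596 199.43937599] [275.42628338 229.6793279 ]
[334.5     246.09375] 64
[274.  232.5] 14
```

View pics/b1.png

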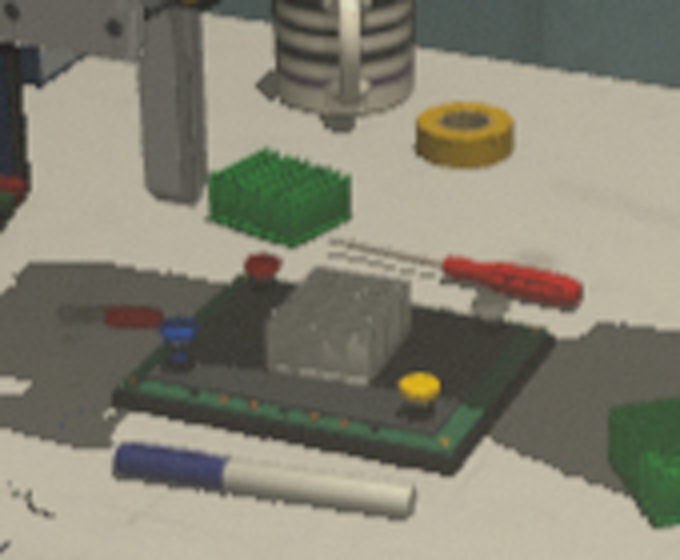

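Yellow's head at (419,386) is down on its collar. I'm checking its drop by the mask's top edge, because the visible yellow stem biased the earlier centroid.

Run:
```python
from h import *
a=cv2.imread("pics/scene0.png"); b=eyes.snapshot("scene")
for n,im in(("before",a),("now",b)):
    for c,xs,ys in(("yellow",slice(331,339),slice(232,262)),("red",slice(292,300),slice(202,228))):
        p=im[ys,xs].astype(int); k=(p[:,:,2]-p[:,:,0]).mean(1); r=np.nonzero(k>k.max()/2)[0]+ys.start; print(n,c,r.min(),r.max())
P=[0.4703,-.06]
print([proj("scene",[*P,z])[1].round(1) for z in(.040,.036,.032)])
```

```text
before yellow 241 245
before red 210 214
now yellow 244 248
now red 213 218
[np.float64(240.3), np.float64(242.3), np.float64(244.3)]
```

Request:
drive_tool:
  motion:
    - [[0,0,3],[0,0,0],0]
    - [[0,0,1.8],[0,0,0],0]
    - [[0,0,0.4],[0,0,0],0]
    - [[0,0,0.2],[0,0,0],0]
    - [[0,0,0],[0,0,0],0]

```text
time: 10.52
position: [0.5895, -0.053, 0.0465]
orientation: [1.0, -0.0, 0.0, -0.0]
contact_force: [-0.0, 0.0, 0.4]
grip_width: 0.0005
```

Red and yellow both dropped 3 px, about 6 mm, to rows that fit 32 mm. I'm pressing blue.

Request:
drive_tool:
  motion:
    - [[0,0,0.3],[0,0,0],0]
    - [[0,0,0.2],[0,0,0],0]
    - [[0,0,0.2],[0,0,0],0]
    - [[0,0,0.2],[0,0,0],0]
    - [[0,0,0.2],[0,0,0],0]
    - [[0,0,0.2],[0,0,0],0]
    - [[0,0,0],[0,0,0],0]

```text
time: 11.4
position: [0.5892, -0.0529, 0.0328]
orientation: [1.0, -0.0, -0.0, -0.0]
contact_force: [-0.3, 0.1, 1.3]
grip_width: 0.0007
```

Request:
drive_tool:
  motion:
    - [[0,0,0.1],[0,0,0],0]
    - [[0,0,0.1],[0,0,0],0]
    - [[0,0,0.1],[0,0,0],0]
    - [[0,0,0],[0,0,0],0]
    - [[0,0,0],[0,0,0],0]

```text
time: 12.02
position: [0.5893, -0.0529, 0.0301]
orientation: [1.0, -0.0, 0.0, -0.0]
contact_force: [-2.6, -0.2, 7.7]
grip_width: 0.0005
```

Request:
drive_tool:
  motion:
    - [[0,0,-1],[0,0,0],0]
    - [[0,0,-3],[0,0,0],0]
    - [[0,0,-4],[0,0,0],0]
    - [[0,0,-4],[0,0,0],0]
    - [[0,0,-3],[0,0,0],0]
    - [[0,0,0],[0,0,0],0]
    - [[0,0,0],[0,0,0],0]

```text
time: 12.9
position: [0.5889, -0.053, 0.1795]
orientation: [1.0, -0.0, -0.0, -0.0]
contact_force: [-0.1, 0.6, -0.7]
grip_width: 0.0007
```

Run:
```python
from h import *
a=cv2.imread("pics/scene0.png"); b=eyes.snapshot("scene"); print(bot.observe()["position"],bot.observe()["contact_force"])
for n,im in(("before",a),("now",b)):
    for c,s,xs,ys in(("yellow",1,slice(331,339),slice(232,262)),("red",1,slice(292,300),slice(202,228)),("blue",-1,slice(271,279),slice(222,248))):
        p=im[ys,xs].astype(int); k=s*(p[:,:,2]-p[:,:,0]).mean(1); r=np.nonzero(k>k.max()/2)[0]+ys.start; print(n,c,r.min(),r.max())
cv2.imwrite("pics/e1.png",np.vstack([cv2.resize(i[190:290,230:400],None,fx=3,fy=3,interpolation=2) for i in(a,b)]))
```

```text
[ 0.58874804 -0.05292391  0.1791525 ] [-0.1624914  -0.34257128 -0.14834165]
before yellow 241 245
before red 210 214
before blue 230 233
now yellow 244 248
now red 213 218
now blue 232 236
```

View pics/e1.png

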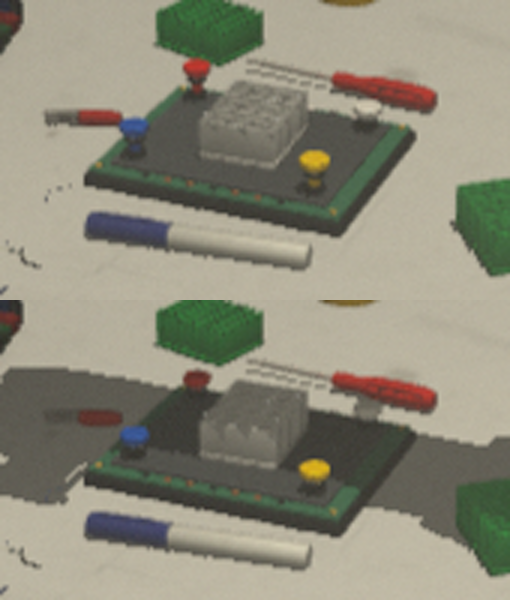

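Comparing before (top) and after (bottom), red (196,380), blue (134,438) and yellow (314,470) sit low on their collars like white. The heat sink, marker, screwdriver and clip haven't moved.

```bash
python3 -c "
from workcell import bot
print(bot.job_done())"
```

```text
the job is handed in; nothing more can be done
None
```

I pressed red, then yellow, then blue straight down with the shut fingertips, lifted clear, and handed the job in at about 13 s; no verdict was reported.

- **Force:** each pin gave little resistance while it slid. It then rose to about 8 N with the fingertips 30 mm above the table, as expected for a seated pin compressing its head spring. That is well under the 30 N limit.
- **Pin heights:** in the images, red and yellow dropped about 3 px (roughly 6 mm), and all three pins now look like white on their collars. Blue's edge moved only 2–3 px, which is coarse at about 2 mm per px, so for blue I relied mainly on the force and height readings.
- **Loose items:** the heat sink, screwdriver, marker and clip look unmoved in the before/after comparison. The arm stands clear with the fingertips about 180 mm above the table, touching nothing.
- **Disagreement:** yellow's colour centroid first suggested a drop of only about 4–5 mm, because its visible yellow stem had biased the earlier reading. Measuring the top edge of the head gave about 6 mm and resolved it.

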